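Ready a micromotor control unit at the jeweller's bench

ROBOT

A 6-joint arm with a two-finger parallel gripper is mounted at the origin on the work surface. World frame = base frame: x ahead of the robot, y to its left, z up, the work surface at z = 0. Lengths are in m, angles in rad, forces in N, time in s.
With the tool pointing down it reaches from about 0.3 to 0.875 m from the base axis. Payload 6.4 kg.
Tool frame: the origin (TCP) lies at the very end of the fingers, on their centre line; the grasp point (between the pads) lies 19 mm behind it; z points along the fingers, y is the line along which they close (so a half turn about z gives the same grasp; the last joint's range is limited). The gripper opens to 85 mm and grips with 20 to 120 N. Pads are 22 mm wide; open, the fingers measure 114 mm over their backs; the gripper's body (76 mm by 85 mm) begins 54 mm behind the grasp point. The pads swing forward as they close: fully open they stand 13 mm farther back than shut.
Start: joints at [1.102, 0.181, 1.607, -0, 1.354, -0.206], TCP at [0.149, 0.555, 0.231] pointing down, gripper open.
Joint ranges: [-2.99, 2.99], [-0.89, 2.07], [0.3, 2.58], [-1.14, 4.28], [0, 2.63], [-3.12, 3.12]. Speed limits (rad/s): [2.57, 2.57, 3.01, 3.14, 3.14, 3.14].

INTERFACE

Orientations are given as a unit quaternion [w, x, y, z].
In Python, from bench import ctrl, camera, calibration, order, outline_of gives the robot as it stands.
- The arm moves only by the tool move_arm, never from a script. Its argument "series" is a list that holds one entry, the list of rows, each a list of 5 numbers: the opening, from 0 (shut) to 1 (fully open), then the shift along the tool's x, y, z in mm, then the turn about the tool's z in rad. A call has exactly 10 rows; each row is the pose to reach, as a shift and turn from the pose commanded when the call began, along the tool's axes at that moment; what a row does not reach only later rows make up. A row lasts 1/12 s, in which the tool goes at most 41.7 mm and 7.16 degrees, less where a joint would pass 70% of its speed; a pose out of reach is approached as far as the arm can. A call with a gripper value outside its range is refused whole. The fingers move at their own pace and stop on an object; the grip force is fixed at half the most. Time passes only in rows, so rows that repeat a pose let the fingers close, or fill a call up. It gives the time, the measured TCP pose, the force, the opening and the grip force at its end, in the units of the state.
- ctrl.get_obs(): the state, without advancing time (a new reading comes with each control period).
- camera(name): name is "scene" or "top"; returns (picture, depth): 480x640x3 uint8, blue, green, red; 480x640 float32, m along the optical axis (not along the pixel's ray), 0 where there is no reading.
- calibration(name): a dict with "intrinsics" (3x3 intrinsics, pixels), "rvec" (rotation vector, rad) and "tvec" (3), from world to camera coordinates, as OpenCV has them. Camera axes: x right, y down, z forward; pixel columns grow to the right and rows downward; lengths in m; the calibration is good to about 2 mm. A picture is of the moment at which its call begins. calibration takes no time and is no camera call.
- order.hand_in(): hands the job in; it is judged then, once.
Trained networks look in the newest picture that a camera, given by its name, has taken for a name from the list of things; names that differ only in an ending like _2 or _b are one class to them, and where a whole thing is asked for, a point or a joint stands for the part that bears it (a point fixed in the world has none). Each returns a list of dicts, best first, with "conf" (0 to 1); they miss things now and then, are a little off and sometimes report something else, mostly with a low value. They report only what shows in the picture. A call takes as long as a camera call.
- outline_of(target, camera): "region" (480x640 bool, what is visible of it) and "bbox" ([centre column, centre row, width, height] in pixels, round what is visible of it).
The state is a dict: "time_s": time; "q": joint angles; "dq": joint speeds; "joint_efforts": joint torques, N m; "eef_pos": TCP position; "eef_rot": TCP orientation; "wrist_force": force on the tool from outside, world axes, zero at the start; "torque": the same for the moment, N m; "opening": opening from 0.0 (shut) to 1.0 (fully open); "grasp_force": force on a finger pad.
Only numpy, scipy, OpenCV 4.12 (cv2) and the standard library are available. Lean on these libraries where they do the work, as an engineer would, in place of code of your own. Each camera call takes 0.05 s, during which the arm holds its last target. There are 200 camera calls.

TASK

Get the jeweller's micromotor control unit ready for work by tapping its three rocker switches over with a fingertip, each lightly and at the end that carries the small bar mark: first the black direction rocker to forward, then the white one to hand control, and only then the red mains rocker to on, because the motor must not be switched over under power. Only touch, grasp nothing: leave the speed dial alone, do not push the unit about, and leave the handpiece, bur block, flux jar and ring dish as they stand.

Things in the scene. Friction and masses are not known exactly. Their poses are not given: they have to be found in the camera images.
- unit: grey micromotor control unit, loose on rubber feet, 2 to 3 kg, 190 mm deep (x), 200 wide (y), 83 high. Origin: middle of underside; x from its front (robot side) to its back, y to its left seen from the robot, z up. Its aluminium panel rises backwards at 15 degrees: 45 mm high at x = -95 mm, 83 mm at x = +45, level behind. Panel: black rocker far left, white near left, red near right, dial far right
- direction (a joint): black rocker, far left of the panel, 34 mm long (across the unit, left to right) by 24 mm wide; pivots about its middle and stays where it is left. Rad: 0 = reverse (start, right-hand half stands up), 0.42 = forward (right-hand half in, level with the panel). Press the right-hand half (white bar mark) straight into the panel: about 3 N, 5 mm of travel at the press point, then a firm stop
- mode (a joint): white rocker, near left of the panel, 34 mm long (across the unit, left to right) by 24 mm wide; pivots about its middle and stays where it is left. Rad: 0 = foot control (start, left-hand half stands up), 0.42 = hand control (left-hand half in, level with the panel). Press the left-hand half (black bar mark) straight into the panel: about 3 N, 5 mm of travel at the press point, then a firm stop
- mains (a joint): red rocker, near right of the panel, 34 mm long (across the unit, left to right) by 24 mm wide; pivots about its middle and stays where it is left. Rad: 0 = off (start, right-hand half stands up), 0.42 = on (right-hand half in, level with the panel). Press the right-hand half (white bar mark) straight into the panel: about 3 N, 5 mm of travel at the press point, then a firm stop
- direction_press (a point): point on the face of the black direction rocker's marked half, mid-width, 12.5 mm right of the pivot line. At rocker value 0 its x runs up the panel's slope, y to the unit's left, z square out of the panel; it turns with the rocker about x. It stands 9.6 mm above the panel before the tap, and 4.5 mm above it and 1 mm farther right after. The bezel round the rocker stands 2 mm above the panel
- mode_press (a point): point on the face of the white mode rocker's marked half, mid-width, 12.5 mm left of the pivot line. At rocker value 0 its x runs up the panel's slope, y to the unit's left, z square out of the panel; it turns with the rocker about x. It stands 9.6 mm above the panel before the tap, and 4.5 mm above it and 1 mm farther left after. The bezel round the rocker stands 2 mm above the panel
- mains_press (a point): point on the face of the red mains rocker's marked half, mid-width, 12.5 mm right of the pivot line. At rocker value 0 its x runs up the panel's slope, y to the unit's left, z square out of the panel; it turns with the rocker about x. It stands 9.6 mm above the panel before the tap, and 4.5 mm above it and 1 mm farther right after. The bezel round the rocker stands 2 mm above the panel
- cradle: low handpiece stand, 100 x 55 x 46 mm, dark base with two black rubber forks, fixed; beside the unit. Origin at the middle of its underside, x along the handpiece
- handpiece: aluminium motor handpiece with a blue band, 27 mm thick and 170 mm long with its bur, loose in the cradle along the cradle's x, its top 55 mm above the bench. Origin below its axis at the underside
- bur_block: wooden block 80 x 50 x 28 mm with small steel burs standing in it up to 54 mm high, loose. Origin at the middle of its underside
- flux_jar: jar 48 mm across, 55 mm high, green cap, loose. Origin at the middle of its underside
- ring_dish: white dish 66 mm across and 14 mm high with two rings in it, loose. Origin at the middle of its underside
- dial: black speed dial, 40 mm across at its foot, 18 mm high, white pointer line, at the far right of the panel, 62 mm up the slope from the red rocker and 94 mm across from the black one; turns easily, not to be touched. Origin at the middle of its foot, z square out of the panel

How it is judged:
By the outcome, as a careful person would: the job done as asked, in the order asked, and still so for the second after the job is handed in, with the robot touching nothing.
It also fails if it takes over 45 s, if anything falls off the work surface, if the arm or the gripper's body presses on something with over 40 N, if the wrist force passes 120 N, or if a joint passes its speed limit or range.

## Working session

There is one attempt and no reset: what is moved stays moved. The work goes in short steps, Python scripts to look and compute and a tool call to move; the robot and the scene stay as the last step left them, time stands still between calls to the robot, and variables do not carry over. Pictures are saved under pics/ and viewed, at most 10 in all, crops included, and the job is handed in when it is done.

Besides the shell and the picture viewer there is one more tool, called after ">>>" by a JSON object that holds its "name" and its "arguments". move_arm: Moves the arm, as the interface text tells. Its arguments: {"type":"object","properties":{"series":{"type":"array","items":{"type":"array","items":{"type":"array","items":{"type":"number"}}}}},"required":["series"]}

```bash
mkdir -p pics; ls; cat > h.py <<'E'
import numpy as np, cv2
from bench import ctrl, camera, calibration, order, outline_of
def cal(n):
    c=calibration(n); return np.array(c["intrinsics"],float),cv2.Rodrigues(np.array(c["rvec"],float))[0],np.array(c["tvec"],float).ravel()
def world(n,D):
    K,R,t=cal(n); v,u=np.mgrid[:480,:640]
    P=np.stack([(u-K[0,2])/K[0,0]*D,(v-K[1,2])/K[1,1]*D,D],-1)
    return (P-t)@R
def proj(n,p):
    K,R,t=cal(n); return cv2.projectPoints(np.array(p,float).reshape(-1,1,3),cv2.Rodrigues(R)[0],t,K,None)[0].reshape(-1,2)
E
python3 - <<'E'
from h import *
o=ctrl.get_obs(); print(o)
for n in("top","scene"):
    I,D=camera(n); cv2.imwrite(f"pics/{n}0.png",I); W=world(n,D)
    K,R,t=cal(n); print(n,"cam at",-R.T@t)
    np.savez(f"{n}0.npz",I=I,D=D)
    for x in("unit","direction","mode","mains","dial","direction_press","cradle","handpiece","bur_block","flux_jar","ring_dish"):
        r=outline_of(x,n)
        for d in r[:2]:
            m=d["region"]&(D>0)
            print(x,round(d["conf"],2),np.round(d["bbox"]),np.round(np.median(W[m],0),3) if m.any() else None)
E
```

```text
pics
{'time_s': 0.0, 'q': array([ 1.10168677e+00,  1.81536307e-01,  1.60799149e+00, -8.43643181e-06,
        1.35378284e+00, -2.06292074e-01]), 'dq': array([-0.00051196, -0.00148823,  0.00088427,  0.00166808,  0.00031695,
        0.00147116]), 'joint_efforts': array([-1.66518937e-03, -4.44890535e+01, -3.51320779e+01, -4.90715356e-04,
        9.55209020e-03, -3.19956064e-05]), 'eef_pos': array([0.14911862, 0.55476932, 0.23039479]), 'eef_rot': array([-2.80712732e-04,  1.31029915e-01,  9.91378043e-01, -8.11835596e-04]), 'wrist_force': array([-0.02254471,  0.09272084, -0.17958176]), 'torque': array([-0.00590097,  0.01033629,  0.04021491]), 'grasp_force': 0.0, 'opening': 1.0017802956284998}
top cam at [0.49138863 0.02763734 0.95788935]
direction 0.72 [442. 334.  42.  56.] [ 0.471 -0.162  0.027]
direction 0.68 [316. 257.  25.  18.] [0.587 0.045 0.077]
mode 0.42 [299. 369.  40.  40.] [0.41  0.074 0.014]
mains 0.75 [367. 308.  23.  17.] [ 0.508 -0.035  0.061]
dial 0.98 [374. 274.  27.  25.] [ 0.567 -0.044  0.089]
direction_press 0.67 [317. 260.  20.  23.] [0.586 0.045 0.077]
cradle 0.58 [241
[... 470 characters left out ...]
92 0.044 0.077]
direction 0.49 [322. 220.  21.  11.] [0.592 0.043 0.077]
mode 0.63 [310. 203.  18.  12.] [0.533 0.059 0.062]
mains 0.66 [313. 206.  23.  10.] [0.533 0.06  0.062]
mains 0.45 [266. 220.  19.  11.] [ 0.514 -0.039  0.062]
dial 0.59 [276. 232.  20.  23.] [ 0.578 -0.049  0.088]
direction_press 0.42 [319. 216.  18.  12.] [0.592 0.043 0.078]
direction_press 0.2 [263. 218.  15.  12.] [ 0.514 -0.038  0.062]
cradle 0.79 [389. 226.  42.  50.] [0.637 0.164 0.008]
handpiece 0.85 [393. 222.  43.  65.] [0.649 0.173 0.05 ]
handpiece 0.46 [320. 218.  17.   9.] [0.592 0.042 0.078]
bur_block 0.61 [201. 251.  32.  47.] [ 0.489 -0.167  0.027]
ring_dish 0.8 [289. 191.  29.  22.] [0.418 0.071 0.014]
```

```bash
python3 - <<'E'
import cv2
a=cv2.imread("pics/top0.png")[190:400,210:480]; cv2.imwrite("pics/topc.png",cv2.resize(a,(771,600),interpolation=cv2.INTER_CUBIC))
a=cv2.imread("pics/scene0.png")[170:320,200:400]; cv2.imwrite("pics/scenec.png",cv2.resize(a,(800,600),interpolation=cv2.INTER_CUBIC))
E
```

```text
(no output)
```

View pics/topc.png

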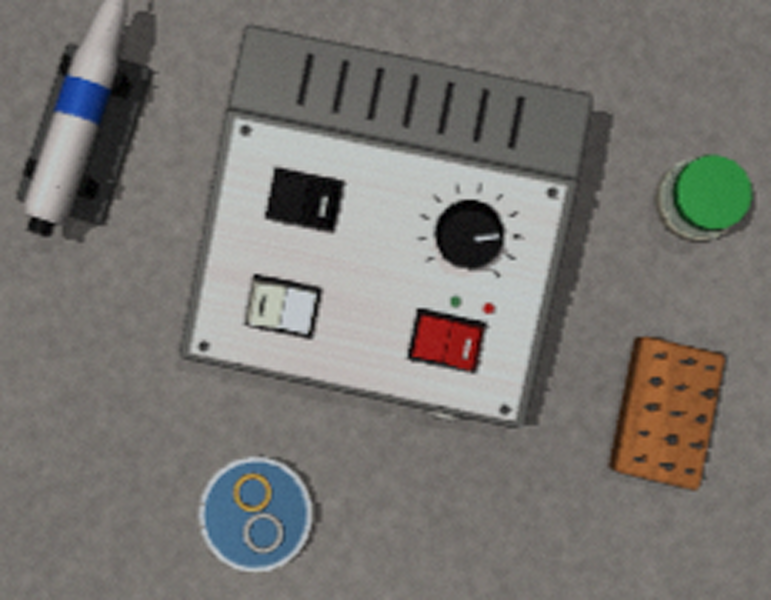

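View pics/scenec.png

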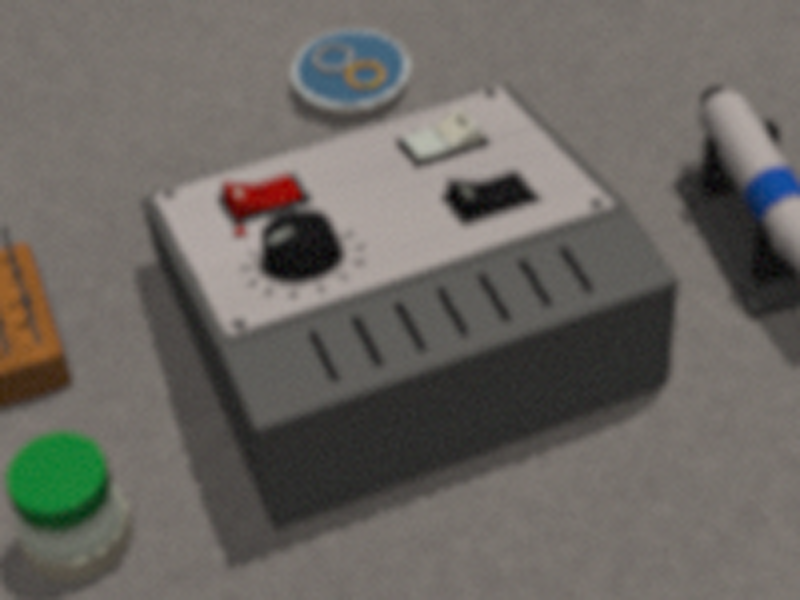

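```bash
cat > fit.py <<'E'
from h import *
s=771/270
T={"direction":(305,199.5),"mode":(283,306.5),"mains":(447,341),"dial":(470,234)}
C={"direction":(490,199),"mode":(442,140),"mains":(263,199)}
T={k:(210+x/s,190+y/s) for k,(x,y) in T.items()}; C={k:(200+x/4-.4,170+y/4-.4) for k,(x,y) in C.items()}
def ray(n,p,c,nrm,h):
    K,R,t=cal(n); o=-R.T@t; d=R.T@np.linalg.inv(K)@[p[0],p[1],1]
    return o+d*(((c-o)@nrm+h)/(d@nrm))
ang=np.arctan2(-68,335)
for n,PX,poly in(("top",T,[(238,130),(565,190),(515,405),(200,340)]),("scene",C,[(490,100),(600,200),(240,320),(165,210)])):
    z=np.load(n+"0.npz"); D=z["D"]; W=world(n,D)
    sc,of=((s,(210,190)) if n=="top" else (4,(200,170)))
    m=np.zeros((480,640),np.uint8); cv2.fillPoly(m,[np.int32(np.array(poly)/sc+of)],1)
    P=W[(m>0)&(D>0)]
    for _ in range(8):
        c=P.mean(0); nrm=np.linalg.svd(P-c,full_matrices=False)[2][2]; nrm*=np.sign(nrm[2]); r=(P-c)@nrm; P=P[(abs(r)<max(.0012,1.2*r.std()))]
    print(n,len(P),"tilt",np.degrees(np.arccos(nrm[2])),"uphill yaw deg",np.degrees(np.arctan2(-nrm[1],-nrm[0])),"rms",r.std(), "bench z",np.median(W[D>0][:,2]))
    ux=-nrm[:2]/np.hypot(*nrm[:2])
    for k,p in PX.items(): print("  ",k,np.round(ray(n,p,c,nrm,.002),4), "panel z there")
    q={k:ray(n,p,c,nrm,.002) for k,p in PX.items()}
    print("  d-m",np.round(q["direction"]-q["mode"],4),np.degrees(np.arctan2(*(q["direction"]-q["mode"])[1::-1])))
E
python3 fit.py
```

```text
top 4068 tilt 14.963368829391941 uphill yaw deg -11.008188382376426 rms 0.0006565473924382959 bench z -0.0003959344413159273
   direction [0.5866 0.0457 0.0738] panel z there
   mode [0.5277 0.0578 0.0578] panel z there
   mains [ 0.5092 -0.0345  0.0576] panel z there
   dial [ 0.568  -0.0463  0.0737] panel z there
  d-m [ 0.0589 -0.012   0.0161] -11.559529828902496
scene 1925 tilt 14.999461347585337 uphill yaw deg -11.272421356433044 rms 0.0005792628941183179 bench z -0.0005836386200643214
   direction [0.5911 0.0456 0.0743] panel z there
   mode [0.5296 0.0591 0.0574] panel z there
   mains [ 0.5128 -0.0343  0.0579] panel z there
  d-m [ 0.0615 -0.0135  0.0169] -12.392822295653078
```

```bash
cat > go.py <<'E'
import sys
from h import *
from scipy.spatial.transform import Rotation as Ro
o=ctrl.get_obs(); w,x,y,z=o["eef_rot"]; R=Ro.from_quat([x,y,z,w])
g=np.array(eval(sys.argv[1])); print(np.round(R.inv().apply(g-o["eef_pos"])*1e3,1),"yaw y-axis",np.degrees(np.arctan2(R.as_matrix()[1,1],R.as_matrix()[0,1])), "t",o["time_s"],np.round(o["eef_pos"],4),np.round(o["wrist_force"],2))
E
python3 go.py "[.5775,.0336,.12]"
```

```text
[-549.  -392.5  111.3] yaw y-axis 74.9423233806051 t 1.2 [0.1494 0.5553 0.2313] [-0.21 -1.18 -0.71]
```

>>> {"name": "move_arm", "arguments": {"series": [[[0, -20, -14, 0, -0.03], [0, -50, -36, 0, -0.068], [0, -80, -57, 0, -0.068], [0, -110, -79, 0, -0.068], [0, -140, -100, 0, -0.068], [0, -170, -122, 0, -0.068], [0, -200, -143, 0, -0.068], [0, -230, -164, 0, -0.068], [0, -260, -186, 0, -0.068], [0, -290, -207, 0, -0.068]]]}}

```text
time_s: 2.03
eef_pos: [0.3765, 0.2785, 0.2316]
eef_rot: [0.0, 0.097, 0.995, 0.0]
wrist_force: [0.8, 1.1, 0.3]
opening: -0.002
grasp_force: 0.0
```

```bash
python3 go.py "[.5775,.0336,.12]"
```

```text
[-244.5 -201.4  111.7] yaw y-axis 78.842371250711 t 2.0333 [0.3765 0.2785 0.2316] [0.76 1.09 0.26]
```

>>> {"name": "move_arm", "arguments": {"series": [[[0, -28, -24, 0, 0], [0, -60, -50, 10, 0], [0, -92, -76, 25, 0], [0, -124, -102, 40, 0], [0, -156, -128, 60, 0], [0, -188, -155, 80, 0], [0, -218, -180, 100, 0], [0, -240, -198, 111, 0], [0, -244, -201, 111, 0], [0, -244, -201, 111, 0]]]}}

```text
time_s: 2.87
eef_pos: [0.5767, 0.0332, 0.1188]
eef_rot: [-0.001, 0.099, 0.995, -0.0]
wrist_force: [-0.8, 0.3, -0.1]
opening: -0.0
grasp_force: 0.0
```

```bash
python3 - <<'E'
from h import *
I,D=camera("top"); cv2.imwrite("pics/a1.png",cv2.resize(I[200:340,260:420],(800,700),interpolation=cv2.INTER_CUBIC)[:600])
I,D=camera("scene"); cv2.imwrite("pics/a2.png",cv2.resize(I[150:270,230:390],(800,600),interpolation=cv2.INTER_CUBIC))
E
python3 go.py "[.5775,.0336,.12]"
```

```text
[-2.2 -2.   0.3] yaw y-axis 78.79795121174054 t 2.9667 [0.5757 0.036  0.1203] [-1.54  0.19  0.06]
```

View pics/a2.png

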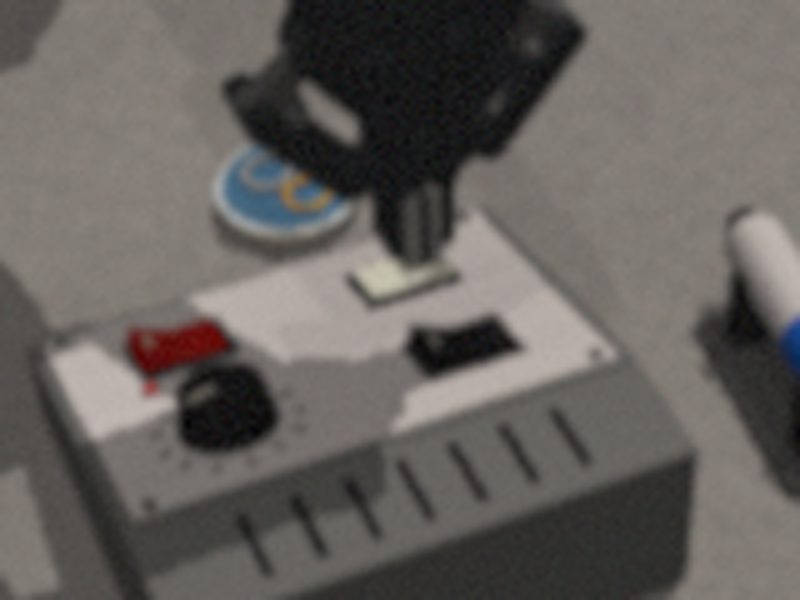

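```bash
python3 - <<'E'
from h import *
A=[]
for i in range(4):
    I,D=camera("scene" if i%2 else "top"); o=ctrl.get_obs(); A.append(o["eef_pos"]); print(np.round(o["eef_pos"],4),np.round(o["wrist_force"],2))
p=np.mean(A,0); ux=np.array([.981,-.194,0]);uy=np.array([.194,.981,0])
for n,(x0,y0) in(("top",(260,200)),("scene",(230,150))):
    q=[p+a*.011*ux+b*.0145*uy for a,b in((1,1),(1,-1),(-1,-1),(-1,1))]
    print(n,np.round((proj(n,q)-[x0,y0])*5))
E
```

```text
[0.5756 0.0366 0.1208] [-0.61  0.35  0.49]
[0.5757 0.0369 0.1211] [-0.75  0.68  0.41]
[0.5758 0.0371 0.1213] [ 0.35 -0.01 -0.3 ]
[0.5758 0.0371 0.1213] [0.06 0.2  0.16]
top [[270. 273.]
 [364. 293.]
 [350. 364.]
 [255. 344.]]
scene [[463. 250.]
 [389. 273.]
 [366. 235.]
 [439. 213.]]
```

View pics/a1.png

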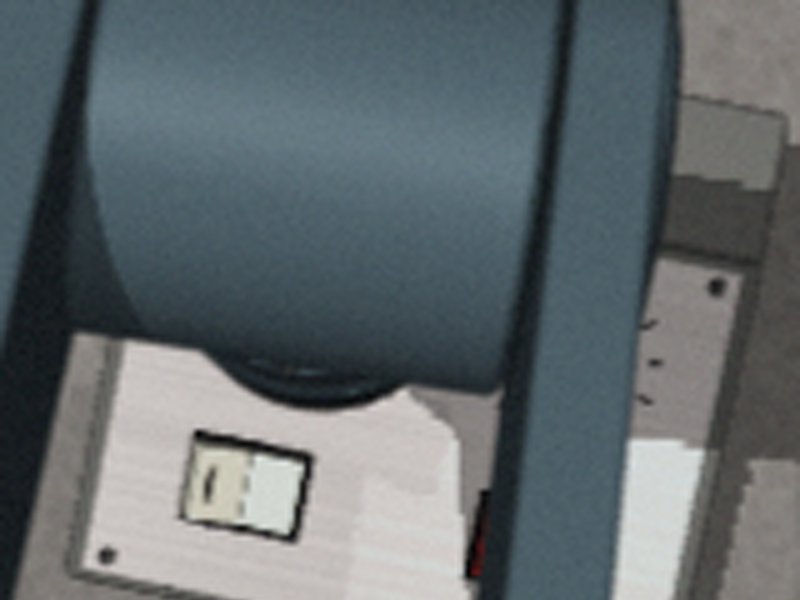

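>>> {"name": "move_arm", "arguments": {"series": [[[0, -1, -2, 6, 0], [0, -2.4, -3.1, 14, 0], [0, -2.4, -3.1, 22, 0], [0, -2.4, -3.1, 28, 0], [0, -2.4, -3.1, 31, 0], [0, -2.4, -3.1, 31, 0], [0, -2.4, -3.1, 31, 0], [0, -2.4, -3.1, 31, 0], [0, -2.4, -3.1, 31, 0], [0, -2.4, -3.1, 31, 0]]]}}

```text
time_s: 4.0
eef_pos: [0.5782, 0.0321, 0.0897]
eef_rot: [0.0, 0.097, 0.995, -0.0]
wrist_force: [-0.5, 0.5, -0.3]
opening: 0.001
grasp_force: 0.0
```

```bash
python3 go.py "[.5775,.0336,.0775]"
```

```text
[ 1.   1.4 12.2] yaw y-axis 78.83996374257984 t 4.0 [0.5782 0.0321 0.0897] [-0.48  0.53 -0.29]
```

>>> {"name": "move_arm", "arguments": {"series": [[[0, 0.5, 0, 2, 0], [0, 0.5, 0, 4, 0], [0, 0.5, 0, 5, 0], [0, 0.5, 0, 6, 0], [0, 0.5, 0, 7, 0], [0, 0.5, 0, 8, 0], [0, 0.5, 0, 9, 0], [0, 0.5, 0, 9, 0], [0, 0.5, 0, 9, 0], [0, 0.5, 0, 9, 0]]]}}

```text
time_s: 4.83
eef_pos: [0.5776, 0.0321, 0.0804]
eef_rot: [0.0, 0.097, 0.995, -0.0]
wrist_force: [-0.3, -1.5, 1.5]
opening: 0.002
grasp_force: 1.1
```

>>> {"name": "move_arm", "arguments": {"series": [[[0, 0, 0, 0.5, 0], [0, 0, 0, 1, 0], [0, 0, 0, 1.5, 0], [0, 0, 0, 2, 0], [0, 0, 0, 2.4, 0], [0, 0, 0, 2.4, 0], [0, 0, 0, 2.4, 0], [0, 0, 0, 2.4, 0], [0, 0, 0, 2.4, 0], [0, 0, 0, 2.4, 0]]]}}

```text
time_s: 5.67
eef_pos: [0.5772, 0.0324, 0.0778]
eef_rot: [-0.0, 0.097, 0.995, 0.0]
wrist_force: [1.6, -0.4, 2.1]
opening: 0.002
grasp_force: 1.1
```

>>> {"name": "move_arm", "arguments": {"series": [[[0, 0, 0, 0.3, 0], [0, 0, 0, 0.6, 0], [0, 0, 0, 0.9, 0], [0, 0, 0, 1.2, 0], [0, 0, 0, 1.2, 0], [0, 0, 0, 1.2, 0], [0, 0, 0, 1.2, 0], [0, 0, 0, 1.2, 0], [0, 0, 0, 1.2, 0], [0, 0, 0, 1.2, 0]]]}}

```text
time_s: 6.5
eef_pos: [0.5774, 0.0322, 0.0767]
eef_rot: [-0.0, 0.097, 0.995, 0.0]
wrist_force: [0.4, -0.1, 1.6]
opening: -0.005
grasp_force: 1.0
```

>>> {"name": "move_arm", "arguments": {"series": [[[0, 0, 0, 0.3, 0], [0, 0, 0, 0.6, 0], [0, 0, 0, 0.9, 0], [0, 0, 0, 1.0, 0], [0, 0, 0, 1.0, 0], [0, 0, 0, 1.0, 0], [0, 0, 0, 1.0, 0], [0, 0, 0, 1.0, 0], [0, 0, 0, 1.0, 0], [0, 0, 0, 1.0, 0]]]}}

```text
time_s: 7.33
eef_pos: [0.5776, 0.0322, 0.0762]
eef_rot: [0.0, 0.097, 0.995, -0.0]
wrist_force: [-0.6, 1.1, 6.6]
opening: -0.003
grasp_force: 3.2
```

```bash
python3 - <<'E'
from h import *
I,D=camera("scene"); o=ctrl.get_obs(); print(np.round(o["eef_pos"],4),np.round(o["wrist_force"],2))
cv2.imwrite("pics/b1.png",cv2.resize(I[180:250,270:363],(797,600),interpolation=cv2.INTER_CUBIC))
E
```

```text
[0.5776 0.0322 0.0763] [-0.3   1.41  7.05]
```

View pics/b1.png

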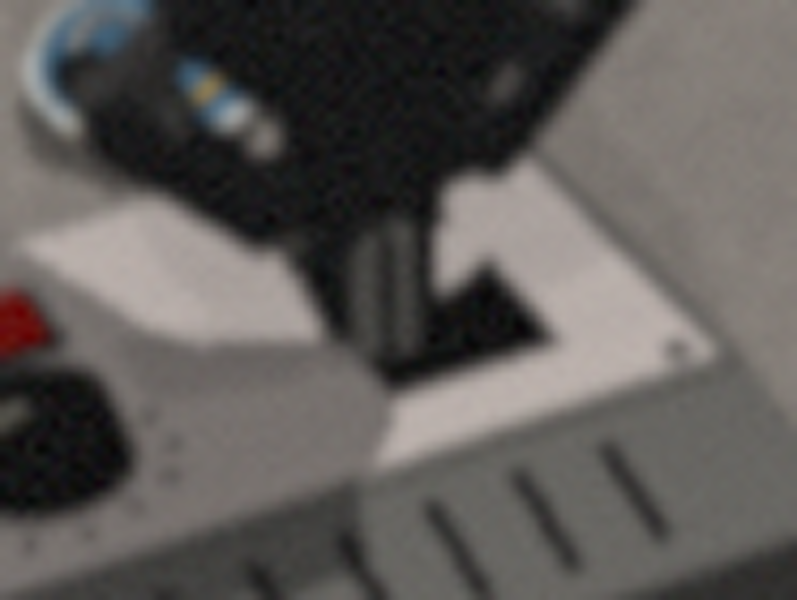

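>>> {"name": "move_arm", "arguments": {"series": [[[0, 0, 0, -10, 0], [0, 0, 0, -28, 0], [0, 15, 7, -30, 0], [0, 35, 17, -30, 0], [0, 52, 26, -28, 0], [0, 61.3, 30.3, -20, 0], [0, 61.3, 30.3, -10, 0], [0, 61.3, 30.3, -4, 0], [0, 61.3, 30.3, -4, 0], [0, 61.3, 30.3, -4, 0]]]}}

```text
time_s: 8.22
eef_pos: [0.5233, 0.0732, 0.0789]
eef_rot: [-0.001, 0.098, 0.995, -0.0]
wrist_force: [0.5, 0.6, -0.0]
opening: 0.002
grasp_force: 0.0
```

```bash
python3 - <<'E'
from h import *
I,D=camera("scene")
cv2.imwrite("pics/b2.png",cv2.resize(I[180:250,270:363],(797,600),interpolation=cv2.INTER_CUBIC))
E
python3 go.py "[.5234,.0738,.060]"
```

```text
[ 0.4  0.6 19.4] yaw y-axis 78.79492357346739 t 8.2667 [0.5237 0.0732 0.0794] [-0.7  -0.1  -0.36]
```

View pics/b2.png

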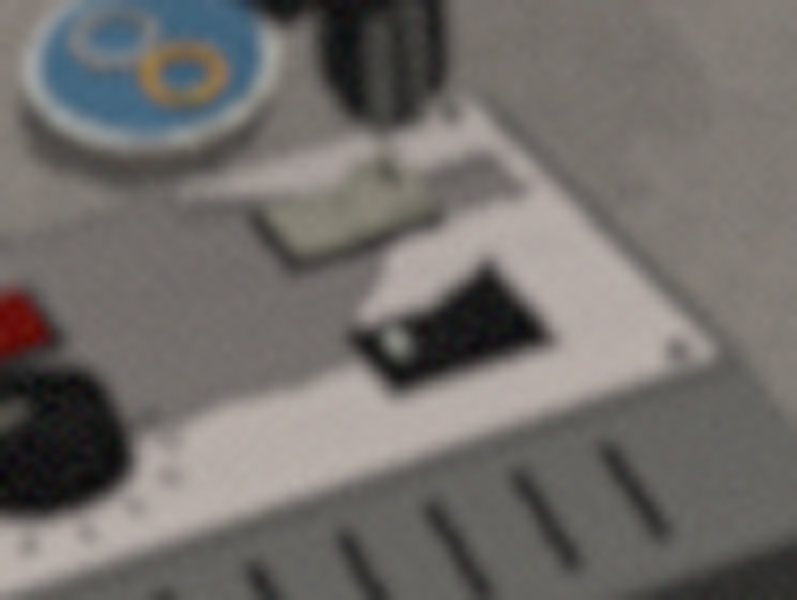

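>>> {"name": "move_arm", "arguments": {"series": [[[0, 0, 0, 5, 0], [0, 0, 0, 9, 0], [0, 0, 0, 11, 0], [0, 0, 0, 12.5, 0], [0, 0, 0, 14, 0], [0, 0, 0, 15.5, 0], [0, 0, 0, 17, 0], [0, 0, 0, 18, 0], [0, 0, 0, 18, 0], [0, 0, 0, 18, 0]]]}}

```text
time_s: 9.1
eef_pos: [0.5232, 0.0738, 0.0618]
eef_rot: [0.0, 0.097, 0.995, -0.0]
wrist_force: [0.7, 0.2, 1.7]
opening: -0.0
grasp_force: 0.9
```

>>> {"name": "move_arm", "arguments": {"series": [[[0, 0, 0, 0.3, 0], [0, 0, 0, 0.6, 0], [0, 0, 0, 0.9, 0], [0, 0, 0, 1.2, 0], [0, 0, 0, 1.2, 0], [0, 0, 0, 1.2, 0], [0, 0, 0, 1.2, 0], [0, 0, 0, 1.2, 0], [0, 0, 0, 1.2, 0], [0, 0, 0, 1.2, 0]]]}}

```text
time_s: 9.93
eef_pos: [0.5232, 0.0737, 0.0605]
eef_rot: [0.0, 0.097, 0.995, -0.0]
wrist_force: [1.2, 0.4, 1.9]
opening: 0.006
grasp_force: 1.2
```

>>> {"name": "move_arm", "arguments": {"series": [[[0, 0, 0, 0.3, 0], [0, 0, 0, 0.6, 0], [0, 0, 0, 0.9, 0], [0, 0, 0, 0.9, 0], [0, 0, 0, 0.9, 0], [0, 0, 0, 0.9, 0], [0, 0, 0, 0.9, 0], [0, 0, 0, 0.9, 0], [0, 0, 0, 0.9, 0], [0, 0, 0, 0.9, 0]]]}}

```text
time_s: 10.77
eef_pos: [0.5233, 0.0737, 0.0599]
eef_rot: [0.0, 0.097, 0.995, -0.0]
wrist_force: [0.8, -0.7, 6.1]
opening: -0.001
grasp_force: 2.5
```

>>> {"name": "move_arm", "arguments": {"series": [[[0, 0, 0, -10, 0], [0, 0, 0, -28, 0], [0, 0, -20, -34, 0], [0, 0, -50, -34, 0], [0, -0.5, -80, -34, 0], [0, -0.9, -108, -34, 0], [0, -0.9, -122.3, -28, 0], [0, -0.9, -122.3, -20, 0], [0, -0.9, -122.3, -18, 0], [0, -0.9, -122.3, -18, 0]]]}}

```text
time_s: 11.6
eef_pos: [0.4991, -0.0454, 0.0766]
eef_rot: [-0.001, 0.097, 0.995, 0.0]
wrist_force: [0.1, -0.6, -0.6]
opening: 0.003
grasp_force: 0.0
```

```bash
python3 - <<'E'
from h import *
I,D=camera("scene")
cv2.imwrite("pics/b3.png",cv2.resize(I[170:260,235:355],(800,600),interpolation=cv2.INTER_CUBIC))
E
python3 go.py "[.5005,-.0465,.060]"
```

```text
[-1.1 -1.  17. ] yaw y-axis 78.87613563501267 t 11.65 [ 0.4997 -0.0453  0.077 ] [0.86 0.26 0.42]
```

View pics/b3.png

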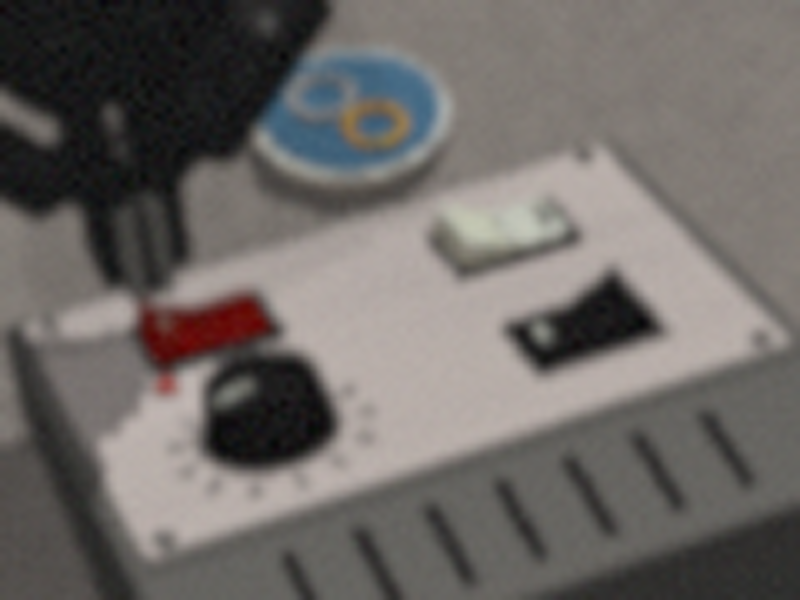

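>>> {"name": "move_arm", "arguments": {"series": [[[0, -0.5, 0, 4, 0], [0, -0.5, 0, 7, 0], [0, -0.5, 0, 9, 0], [0, -0.5, 0, 10.5, 0], [0, -0.5, 0, 12, 0], [0, -0.5, 0, 13.5, 0], [0, -0.5, 0, 15, 0], [0, -0.5, 0, 16, 0], [0, -0.5, 0, 16, 0], [0, -0.5, 0, 16, 0]]]}}

```text
time_s: 12.48
eef_pos: [0.5009, -0.0465, 0.0617]
eef_rot: [0.0, 0.097, 0.995, 0.0]
wrist_force: [0.9, -0.9, 2.3]
opening: -0.004
grasp_force: 0.8
```

>>> {"name": "move_arm", "arguments": {"series": [[[0, 0, 0, 0.3, 0], [0, 0, 0, 0.6, 0], [0, 0, 0, 0.9, 0], [0, 0, 0, 1.2, 0], [0, 0, 0, 1.2, 0], [0, 0, 0, 1.2, 0], [0, 0, 0, 1.2, 0], [0, 0, 0, 1.2, 0], [0, 0, 0, 1.2, 0], [0, 0, 0, 1.2, 0]]]}}

```text
time_s: 13.32
eef_pos: [0.5009, -0.0465, 0.0604]
eef_rot: [0.0, 0.097, 0.995, -0.0]
wrist_force: [1.7, -0.8, 3.3]
opening: -0.001
grasp_force: 1.4
```

>>> {"name": "move_arm", "arguments": {"series": [[[0, 0, 0, 0.3, 0], [0, 0, 0, 0.6, 0], [0, 0, 0, 0.9, 0], [0, 0, 0, 0.9, 0], [0, 0, 0, 0.9, 0], [0, 0, 0, 0.9, 0], [0, 0, 0, 0.9, 0], [0, 0, 0, 0.9, 0], [0, 0, 0, 0.9, 0], [0, 0, 0, 0.9, 0]]]}}

```text
time_s: 14.15
eef_pos: [0.5011, -0.0465, 0.0602]
eef_rot: [0.0, 0.097, 0.995, -0.0]
wrist_force: [-1.5, -0.9, 9.6]
opening: 0.002
grasp_force: 4.5
```

Firm stop reached. I'll lift well clear and check.

>>> {"name": "move_arm", "arguments": {"series": [[[0, 0, 0, -10, 0], [0, 0, 0, -30, 0], [0, 0, 0, -60, 0], [0, 10, 0, -90, 0], [0, 30, 0, -120, 0], [0, 50, 0, -140, 0], [0, 65, 0, -150, 0], [0, 70, 0, -150, 0], [0, 70, 0, -150, 0], [0, 70, 0, -150, 0]]]}}

```text
time_s: 14.98
eef_pos: [0.4317, -0.0327, 0.2086]
eef_rot: [-0.001, 0.097, 0.995, 0.0]
wrist_force: [0.0, 0.4, 0.3]
opening: -0.0
grasp_force: 0.0
```

```bash
python3 - <<'E'
from h import *
I,D=camera("scene")
cv2.imwrite("pics/b4.png",cv2.resize(I[170:290,220:380],(800,600),interpolation=cv2.INTER_CUBIC))
J=np.load("scene0.npz"); 
m=(D>0)&(J["D"]>0); W=world("scene",D)
for p in([.7,-.02],[.68,.06],[.66,-.08]): pass
print(np.round(ctrl.get_obs()["wrist_force"],2))
# shift of unit rear between first and present picture
a=cv2.cvtColor(J["I"],cv2.COLOR_BGR2GRAY)[225:300,240:370].astype(np.float32); b=cv2.cvtColor(I,cv2.COLOR_BGR2GRAY)[225:300,240:370].astype(np.float32)
print("shift px",cv2.phaseCorrelate(a,b))
E
```

```text
[-0.07 -0.51 -0.99]
shift px ((0.5238286990382335, 0.4794374940056727), 0.9958912138762297)
```

View pics/b4.png

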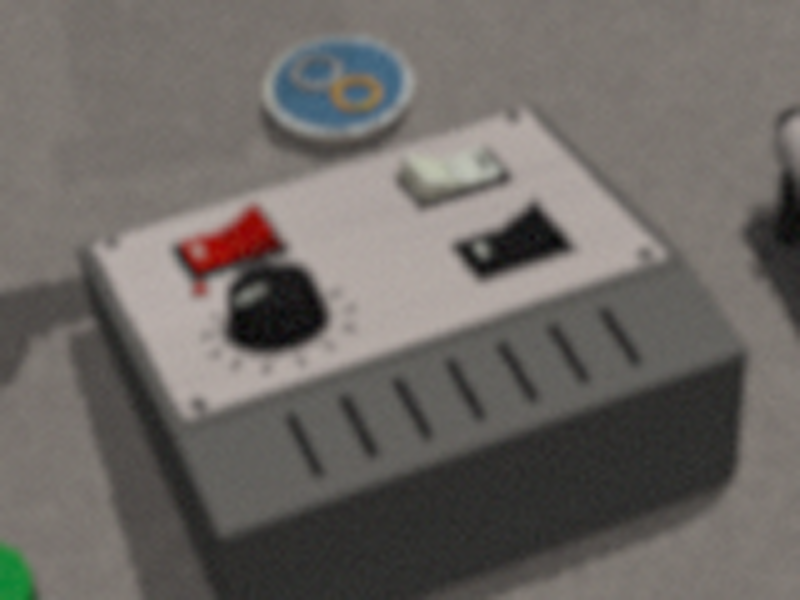

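The picture shows all three marked halves lying level: red at (225,245), white at (490,160) and black at (485,250). The dial, dish and unit look unmoved.

```bash
python3 -c "
from bench import order; print(order.hand_in())"
```

```text
the job is handed in; nothing more can be done
None
```

The job is handed in at about 15 s: I tapped the direction, mode and mains rockers over in that order, each to its firm stop (highest force read about 10 N); in the last picture all three were over, with the unit, dial and ring dish unmoved.

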